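# Weigh two cast hubs against each other and mesh the sound one on the test spindle

## Task

Of these two cast coupling hubs one is porous inside and therefore lighter. Stand them on opposite pans of the balance, let go of both and let the beam come to rest, then leave the lighter one standing on its pan and fit the heavier one on the spindle of the test stand: over the stud, pressed down lightly and turned until the sprung cross of the spindle snaps up into its slots, so that it sits fully home when you let go. Go gently with pans and spindle (never more than 30 N) and leave the things lying round where they are.

Things in the scene. Friction and masses are not known exactly. Their poses are not given: they have to be found in the camera images.
- hub_a: cast coupling hub, 60 mm across, 52 mm high; looks like the other, hidden mass 0.2-0.5 kg. Grey flange up to 18 mm; above it a bright round boss 36 mm across (grip this from above, clear of the flange); 16 mm bore through. Origin: centre of the underside, z up. Underside cut by a cross of two slots 11 mm wide, 8.5 mm deep, along its own x and y, open at the rim: four claws carry it.
- hub_b: cast coupling hub, 60 mm across, 52 mm high; looks like the other, hidden mass 0.2-0.5 kg. Grey flange up to 18 mm; above it a bright round boss 36 mm across (grip this from above, clear of the flange); 16 mm bore through. Origin: centre of the underside, z up. Underside cut by a cross of two slots 11 mm wide, 8.5 mm deep, along its own x and y, open at the rim: four claws carry it.
- balance: equal-arm balance fixed to the table: dark blue-grey base 85 x 250 mm, origin under its centre, beam along its own y axis, pivot 68 mm up. Two round steel pans on top, 100 mm either side of the pivot; they stay level and each rises or sinks up to 12 mm from the middle. Unloaded, the beam stands level; it is damped and rests after 2 to 4 s.
- pan_left: steel pan, 90 mm across, at the balance's +y end; origin on its axis, 30 mm below the flat top. The top is 98 mm over the table with the beam level, 12 mm lower when only this pan carries a hub, 12 mm higher when only the other does.
- pan_right: the same pan at the balance's -y end; origin on its axis, 30 mm below its flat top.
- balance_beam (a joint): tilt of the balance beam, -0.12 to 0.12 rad, 0 = level. Positive: left pan (+y end) up, so the right one is heavier; negative: the left one is heavier. A difference of 5 percent gives about 0.12 rad.
- stand: test stand fixed to the table: finned grey-green housing on a 124 mm square foot, origin under its centre. Its upright spindle is locked by a brake (slips at 0.8 N m). On top: steel seat disc 62 mm across, 90 mm over the table, with a tapered stud 13 mm across, 20 mm high, in the middle, and round the stud a sprung brass cross.
- seat (a point): point on the spindle axis at the top of the seat disc, z up; a hub fully home has its origin here. The cross (4 arms 8 mm wide, 24 mm long) stands 7 mm out of the disc at any angle, not reported. It can be pushed flush (7 N to start, 9.5 N flush, more than a hub weighs); where a hub's slots match it within 0.06 rad (every 90 degrees) it snaps up and the push is gone.
- seat_disc: the fixed steel seat disc on top of the stand, greased, 62 mm across, 10 mm thick; origin under its centre, 10 mm below point seat
- end_cap_1: bystander: cast aluminium end cap, round, 60 mm across and 20 mm high; origin under its centre
- tape_roll: bystander: flat yellow tape roll, 62 mm across, 12 mm high; origin under its centre
- parts_cup: bystander: green plastic cup, 70 mm across, 45 mm high; origin under its centre
- marker: bystander: black marker pen, 122 mm long, 14 mm thick, lying on the table; origin under its middle, long axis y
Not all that is in view belongs to the job. Leave any pink or purple look-alike of the hub_a alone.

How it is judged (in metres and radians):
On the way:
1. both hubs stand on opposite pans, let go, and the beam has come to rest ((((horizontal distance between hub_a and pan_left below 0.03 m and z of hub_a in the frame of pan_left between 0.024 and 0.036 m and angle between hub_a's own z axis and vertical below 0.15 rad) and (horizontal distance between hub_b and pan_right below 0.03 m and z of hub_b in the frame of pan_right between 0.024 and 0.036 m and angle between hub_b's own z axis and vertical below 0.15 rad)) or ((horizontal distance between hub_a and pan_right below 0.03 m and z of hub_a in the frame of pan_right between 0.024 and 0.036 m and angle between hub_a's own z axis and vertical below 0.15 rad) and (horizontal distance between hub_b and pan_left below 0.03 m and z of hub_b in the frame of pan_left between 0.024 and 0.036 m and angle between hub_b's own z axis and vertical below 0.15 rad))) and contact force between the fingers and hub_a below 0.05 N and contact force between the fingers and hub_b below 0.05 N and contact force between the fingers and balance below 0.05 N and velocity of joint balance_beam between -0.03 and 0.03 rad/s), for 0.3 s.
At the end, for the whole second after the job is handed in: The heavier hub sits fully home on the spindle (within 3 mm of the axis, underside within 2.5 mm of the seat disc, upright, at rest), the lighter one stands on one of the pans (centre within 30 mm of the pan's). Hubs that differ by less than 8 percent count as equal: either may be fitted ((((horizontal distance between hub_a and seat below 0.003 m and z of hub_a in the frame of seat between -0.003 and 0.0025 m and angle between hub_a's own z axis and vertical below 0.06 rad and linear speed of hub_a below 0.02 m/s) and ((horizontal distance between hub_b and pan_left below 0.03 m and z of hub_b in the frame of pan_left between 0.024 and 0.036 m and angle between hub_b's own z axis and vertical below 0.15 rad) or (horizontal distance between hub_b and pan_right below 0.03 m and z of hub_b in the frame of pan_right between 0.024 and 0.036 m and angle between hub_b's own z axis and vertical below 0.15 rad)) and contact force between hub_a and seat_disc above 3.15882 N) or ((horizontal distance between hub_b and seat below 0.003 m and z of hub_b in the frame of seat between -0.003 and 0.0025 m and angle between hub_b's own z axis and vertical below 0.06 rad and linear speed of hub_b below 0.02 m/s) and (((horizontal distance between hub_a and pan_left below 0.03 m and z of hub_a in the frame of pan_left between 0.024 and 0.036 m and angle between hub_a's own z axis and vertical below 0.15 rad) and contact force between hub_a and pan_left below 3.70818 N) or ((horizontal distance between hub_a and pan_right below 0.03 m and z of hub_a in the frame of pan_right between 0.024 and 0.036 m and angle between hub_a's own z axis and vertical below 0.15 rad) and contact force between hub_a and pan_right below 3.70818 N))))); the robot touches nothing.
It fails at once if a hub is pressed against the test stand with more than 30 N (contact force between any of hub_a, hub_b and stand above 30 N).
It fails at once if a pan is loaded with more than 30 N (contact force between any of pan_left, pan_right and anything else above 30 N).
It fails at once if something lying round (end cap, tape roll, parts cup, marker) is moved by more than 20 mm (distance of any of end_cap_1, tape_roll, parts_cup, marker from where it was at the start of the episode above 0.02 m).
It also fails if it takes over 61 s, if anything falls off the work surface, if the arm or the gripper's body presses on something with over 40 N, if the wrist force passes 120 N, or if a joint passes its speed limit or range.

## Robot

A 6-joint arm with a two-finger parallel gripper is mounted at the origin on a cart in front of the work surface, level with it; the furniture and walls round the work are solid. World frame = base frame: x ahead of the robot, y to its left, z up, the work surface at z = 0. Lengths are in mm, angles in rad, forces in N, time in s.
With the tool pointing down it reaches from about 350 to 975 mm from the base axis. Payload 7.1 kg.
Tool frame: the origin (TCP) lies on the front face of the gripper's body, between the roots of the fingers; the fingertips stand 80 mm ahead of it and the grasp point (between the pads) lies 61 mm ahead of it (ctrl.tcp_to_grasp is the distance from the TCP to the grasp point, in mm); z points along the fingers, y is the direction in which the jaws open and shut (so a half turn about z gives the same grasp; the last joint's range is limited). The gripper opens to 88 mm and grips with 3 to 60 N. Pads are 20 mm wide; open, the fingers measure 115 mm over their backs; the gripper's body (75 mm by 178 mm) begins 61 mm behind the grasp point.
Start: joints at [1.1, 0.423, 1.63, -0, 1.089, -0.019], TCP at [272.834, 562.288, 302.675] pointing down, gripper open.
Joint ranges: [-3, 3], [-0.9, 2.11], [0.09, 2.58], [-1.31, 4.45], [0.11, 2.69], [-2.54, 2.54]. Speed limits (rad/s): [2.39, 2.39, 3.01, 3.14, 3.14, 3.14].

## Interface

Orientations are given as a rotation vector (axis times angle).
In Python, from workcell import telemetry, get_image, ctrl gives the robot as it stands.
- The arm moves only by the tool send_rows, never from a script. Its argument "rows" is a list of rows, each a list of 5 numbers: the shift along the tool's x, y, z in m, then the turn about the tool's z in rad, then the opening, from -1 (shut) to 1 (fully open). A call has 1 to 5 rows; each row shifts and turns the commanded pose from where the row before left it, along the tool's axes as they then stand; what a row does not reach is not made up. A row lasts 1/10 s, in which the tool goes at most 50 mm and 8.59 degrees, less where a joint would pass 70% of its speed; a pose out of reach is approached as far as the arm can. A call with a gripper value outside its range is refused whole. The fingers move at their own pace and stop on an object; the grip force is fixed at half the most. Time passes only in rows, so rows that do not move let the fingers close. It gives the time, the measured TCP pose, the force and the opening at its end, in the units of the state.
- telemetry.get_obs(): the state, without advancing time (a new reading comes with each control period).
- get_image(name): name is "side" or "top" or "wrist"; returns a dict with "color" (384x512x3 uint8, blue, green, red), "z_map" (384x512 float32, mm along the optical axis (not along the pixel's ray), 0 where there is no reading), "camera_matrix" (3x3 intrinsics, pixels), "rvec" (rotation vector, rad) and "tvec" (3), from world to camera coordinates, as OpenCV has them. Camera axes: x right, y down, z forward; pixel columns grow to the right and rows downward; lengths in mm; the calibration is good to about 2 mm. The wrist camera is an equidistant fisheye: a pixel r from the principal point sees the ray r / f radians off the axis. A picture is of the moment at which its call begins.
- ctrl.close_job(): hands the job in, once; it reports no verdict.
The state is a dict: "t": time; "qpos": joint angles; "qvel": joint speeds; "joint_torque": joint torques, N m; "ee_pos": TCP position; "orientation": TCP orientation; "ft_force": force on the tool from outside, world axes, zero at the start; "moment": the same for the moment, N m; "width": finger opening in mm.
Only numpy, scipy, OpenCV 4.12 (cv2) and the standard library are available. Lean on these libraries where they do the work, as an engineer would, in place of code of your own. Each camera call takes 0.05 s, during which the arm holds its last target.

## Working session

There is one attempt and no reset: what is moved stays moved. The work goes in short steps, Python scripts to look and compute and a tool call to move; the robot and the scene stay as the last step left them, time stands still between calls to the robot, and variables do not carry over. Pictures are saved under pics/ and viewed, and the job is handed in when it is done.

Besides the shell and the picture viewer there is one more tool, called after "Emit:" as name(argument=value, ...), one argument or row to a line, values as JSON. send_rows: Moves the arm, as the interface text tells. Its arguments: {"type":"object","properties":{"rows":{"type":"array"}},"required":["rows"]}

```bash
mkdir -p pics; ls; python3 - <<'E'
from workcell import telemetry, get_image, ctrl
import cv2,numpy as np
o=telemetry.get_obs()
for k,v in o.items(): print(k,np.round(v,3))
for n in ("top","side","wrist"):
    d=get_image(n); cv2.imwrite(f"pics/{n}0.png",d["color"]); print(n,d["camera_matrix"].round(1).tolist(),d["rvec"],d["tvec"])
    np.savez(f"{n}0.npz",**d)
E
```

```text
pics
t 0.0
qpos [ 1.1    0.424  1.631 -0.     1.089 -0.019]
qvel [ 0.001  0.002  0.     0.    -0.001  0.002]
joint_torque [-2.0000e-03 -5.4460e+01 -2.7367e+01  6.4000e-02  2.3000e-02 -0.0000e+00]
ee_pos [272.661 561.909 301.924]
orientation [-7.040e-01 -3.061e+00  2.000e-03]
ft_force [ 0.177  0.219 -0.388]
moment [-0.029  0.019  0.016]
width 88.102
top [[493.1, 0.0, 253.8], [0.0, 493.1, 195.4], [0.0, 0.0, 1.0]] [ 2.16736056 -2.13571149  0.19702024] [  38.19150616  500.10665287 1316.91507053]
side [[417.0, 0.0, 243.3], [0.0, 417.0, 186.3], [0.0, 0.0, 1.0]] [ 2.02435044 -0.29038836  0.1723288 ] [-447.20707863  160.44540791  983.23919974]
wrist [[297.3, 0.0, 253.3], [0.0, 297.3, 188.8], [0.0, 0.0, 1.0]] [-2.43123829 -1.52295197 -0.23776429] [-624.71802091  -36.69969666  391.67580066]
```

View pics/top0.png

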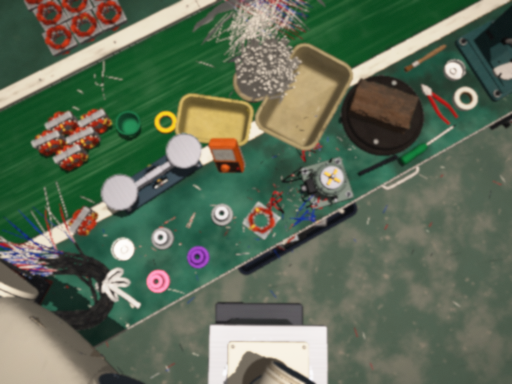

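View pics/side0.png

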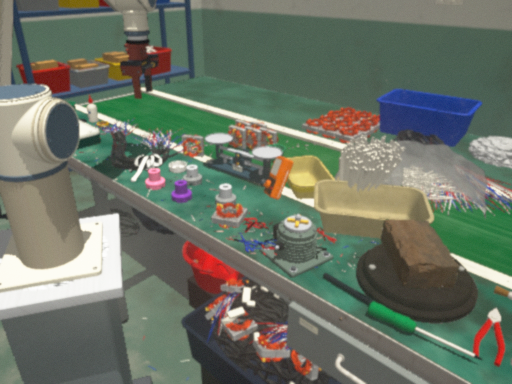

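View pics/wrist0.png

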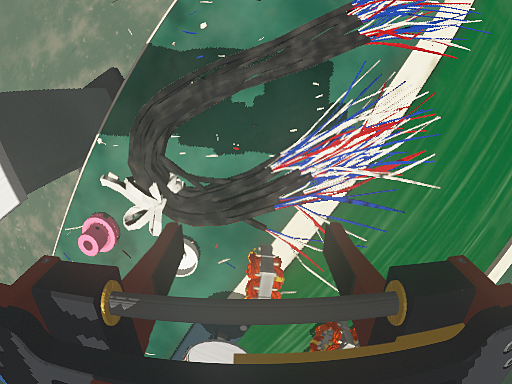

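```bash
cat > h.py <<'E'
import numpy as np,cv2
def load(n): return dict(np.load(n))
def ray(d,u,v):
    K=d["camera_matrix"];R=cv2.Rodrigues(d["rvec"])[0];t=d["tvec"].ravel()
    r=R.T@np.array([(u-K[0,2])/K[0,0],(v-K[1,2])/K[1,1],1.]); return -R.T@t,r
def onz(d,u,v,z):
    c,r=ray(d,u,v); return c+r*(z-c[2])/r[2]
def pts(d):
    K=d["camera_matrix"];R=cv2.Rodrigues(d["rvec"])[0];t=d["tvec"].ravel()
    Z=d["z_map"];v,u=np.mgrid[:Z.shape[0],:Z.shape[1]]
    P=np.stack([(u-K[0,2])/K[0,0]*Z,(v-K[1,2])/K[1,1]*Z,Z],-1)
    return (P-t)@R
E
python3 - <<'E'
from h import *
d=load("top0.npz");P=pts(d)
for u,v in [(222,213),(162,237),(157,281),(198,257),(122,248),(331,178),(184,151),(120,192),(128,124),(166,122),(210,213),(226,208),(166,234),(300,235)]:
    print(u,v,P[v,u].round(),onz(d,u,v,0).round())
c=d["color"][90:300,90:370]; cv2.imwrite("pics/top0c.png",cv2.resize(c,None,fx=2.8,fy=2.8,interpolation=cv2.INTER_CUBIC))
s=load("side0.npz")["color"][120:280,100:350]; cv2.imwrite("pics/side0c.png",cv2.resize(s,None,fx=3.2,fy=3.2,interpolation=cv2.INTER_CUBIC))
E
```

```text
222 213 [454. 133.  -4.] [454. 133.   0.]
162 237 [384. 297.   6.] [384. 298.   0.]
157 281 [264. 307.  -0.] [264. 307.   0.]
198 257 [330. 196.   3.] [331. 197.   0.]
122 248 [352. 406.   2.] [352. 407.   0.]
331 178 [ 540. -157.  102.] [ 560. -175.    0.]
184 151 [607. 234.  95.] [631. 246.   0.]
120 192 [493. 396. 101.] [509. 421.   0.]
128 124 [708. 410.  -3.] [707. 409.   0.]
166 122 [716. 301.  -3.] [715. 300.   0.]
210 213 [453. 167.   2.] [454. 167.   0.]
226 208 [466. 122.  20.] [468. 122.   0.]
166 234 [390. 281.  43.] [393. 287.   0.]
300 235 [ 420. -125. -319.] [396. -86.   0.]
```

View pics/top0c.png

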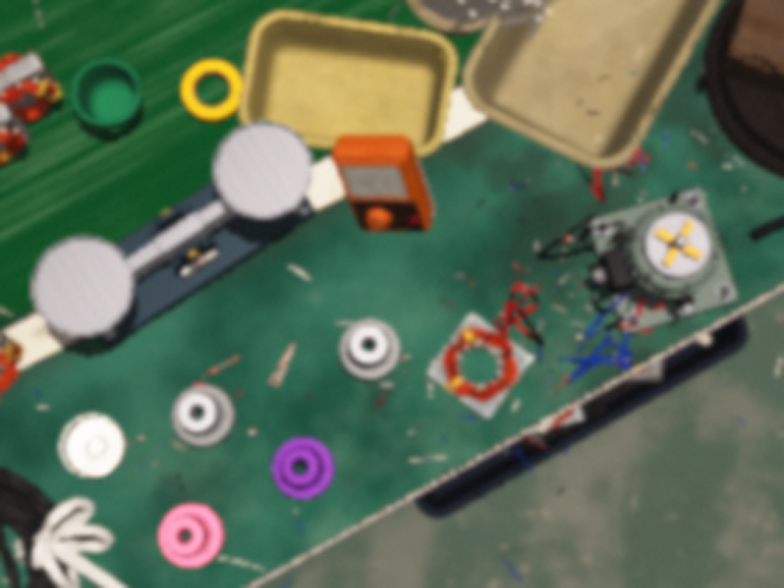

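View pics/side0c.png

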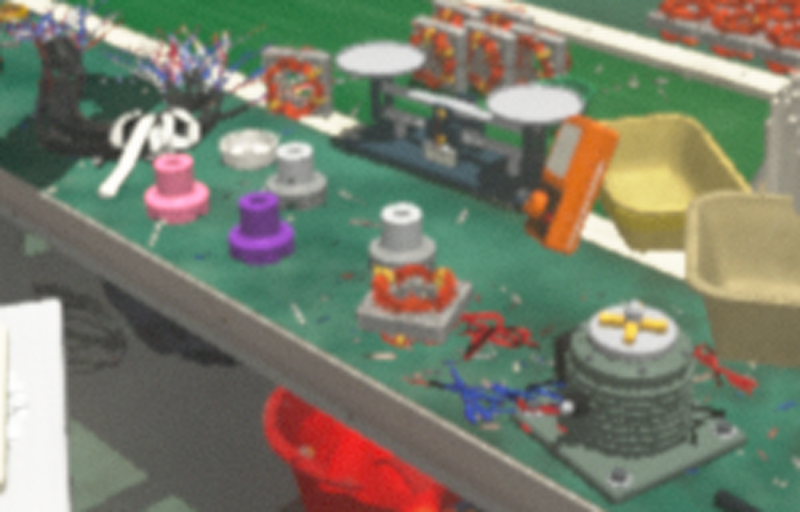

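Candidates (top image): the grey hubs at (222,213) and (162,237) match the description. The pink (157,281) and purple (198,257) look-alikes are out. So are the end cap (122,248), the tape (166,122), the cup (128,124) and the round parts at (455,70) and (466,98). Stand is at (331,178), pans at (184,151) and (120,192). The crop confirms both grey hubs have a bright boss on a grey flange.

```bash
cat >> h.py <<'E'
def tri(d1,p1,d2,p2):
    c1,r1=ray(d1,*p1);c2,r2=ray(d2,*p2)
    A=np.stack([r1,-r2],1);s=np.linalg.lstsq(A,c2-c1,rcond=None)[0]
    a=c1+s[0]*r1;b=c2+s[1]*r2;return (a+b)/2,np.linalg.norm(a-b)
E
python3 - <<'E'
from h import *
d=load("top0.npz");s=load("side0.npz")
P=pts(d);hsv=cv2.cvtColor(d["color"],cv2.COLOR_BGR2HSV)
def near(x,y,r,z0,z1):
    m=(np.hypot(P[...,0]-x,P[...,1]-y)<r)&(P[...,2]>z0)&(P[...,2]<z1)&(d["z_map"]>0); return P[m]
# bright low-sat blobs
m=((hsv[...,1]<40)&(hsv[...,2]>130)).astype(np.uint8)
n,l,st,c=cv2.connectedComponentsWithStats(m)
for i in range(1,n):
    if st[i,4]>30 and 60<c[i,0]<360 and 100<c[i,1]<300: 
        e=[x for x in cv2.findContours((l==i).astype(np.uint8),0,1)[0]]
        print(c[i].round(1),st[i], [np.round(v,1).tolist() for v in cv2.minEnclosingCircle(max(e,key=len))[:1]], "z52",onz(d,*c[i],52).round(1),"z98",onz(d,*c[i],98).round(1))
for nm,x,y in [("A",445,125),("B",375,285)]:
    q=near(x,y,60,35,60);print(nm,q.mean(0).round(1),len(q)); q=near(x,y,60,12,60);print(q.mean(0).round(1),np.ptp(q[:,:2],axis=0))
for x,y in [(607,234),(493,396)]:
    q=near(x,y,65,90,106);print(q.mean(0).round(1),np.ptp(q[:,:2],axis=0),len(q), (q[:,:2].min(0)+q[:,:2].max(0))/2)
q=near(540,-157,45,84,100);print("seat",q.mean(0).round(1),(q[:,:2].min(0)+q[:,:2].max(0))/2,np.ptp(q[:,:2],axis=0))
# cross: yellow
m=((hsv[...,0]>15)&(hsv[...,0]<35)&(hsv[...,1]>90)&(hsv[...,2]>120)); m[:,:300]=0;m[:,365:]=0;m[:150]=0;m[205:]=0
v,u=np.nonzero(m);print("cross",u.mean(),v.mean(),len(u),onz(d,u.mean(),v.mean(),97))
# multimeter
for z in (40,60,80,100,120):
    q=P[(np.hypot(P[...,0]-590,P[...,1]-120)<80)&(P[...,2]>z)];print(z,len(q),q.min(0).round() if len(q) else 0,q.max(0).round() if len(q) else 0)
E
```

```text
[ 91.4 117.7] [ 78 110  27  16 146] [[91.0, 117.5]] z52 [707.2 497.7  52. ] z98 [692.6 483.2  98. ]
[254.3 130.7] [250 123  12  16 100] [[253.2, 130.8]] z52 [679.5  46.6  52. ] z98 [665.9  47.7  98. ]
[ 79.3 135.1] [ 66 128  28  15 146] [[79.5, 135.0]] z52 [656.9 527.5  52. ] z98 [644.1 511.9  98. ]
[150.8 173.3] [  92  133  120   89 2510] [[152.7, 183.7]] z52 [553.6 327.4  52. ] z98 [544.4 318.8  98. ]
[ 66.  153.7] [ 53 146  28  17 152] [[66.5, 153.5]] z52 [603.9 559.9  52. ] z98 [592.9 543.3  98. ]
[223.2 154.7] [215 152  18   6  69] [[223.5, 154.5]] z52 [609.4 131.6  52. ] z98 [598.2 129.8  98. ]
[338.4 161.2] [333 158  10   9  35] [[337.5, 163.0]] z52 [ 596.9 -186.9   52. ] z98 [ 586.2 -177.6   98. ]
[313.3 166.4] [302 163  22   7  50] [[312.5, 166.0]] z52 [ 581.2 -117.3   52. ] z98 [ 571.  -110.5   98. ]
[332. 178.] [320 165  25  27 387] [[331.2, 178.0]] z52 [ 549.5 -168.7   52. ] z98 [ 540.4 -160.1   98. ]
[344.3 193.3] [334 183  19  19 141] [[341.2, 192.2]] z52 [ 507.5 -201.8   52. ] z98 [ 499.8 -192.1   98. ]
[322.1 203.4] [318 201  10   6  38] [[322.5, 204.0]] z52 [ 478.4 -
[... 1122 characters left out ...]
2. ] z98 [249.7 388.8  98. ]
A [447.5 132.9  52.2] 122
[445.7 130.7  31.1] [58.37171977 96.86565519]
B [380.1 294.7  51.1] 130
[379.5 293.7  30.8] [55.15611696 58.15296044]
[608.6 235.5  98.9] [93.21346445 93.23436506] 971 [608.65774905 235.23749888]
[493.5 399.7  99. ] [92.61967958 94.00368129] 1017 [493.78316655 399.03924362]
seat [ 543.  -158.3   91.4] [ 541.82644279 -159.86927592] [79.23747532 75.71260279]
cross 331.07894736842104 176.25 76 [ 545.19982359 -157.77922744   97.        ]
40 1026 [562.  69.  40.] [654. 199. 133.]
60 824 [576.  70.  60.] [651. 199. 133.]
80 664 [579.  83.  80.] [642. 199. 133.]
100 472 [579.  90. 100.] [642. 199. 133.]
120 146 [602.  96. 120.] [636. 166. 133.]
```

```bash
cat >> h.py <<'E'
from scipy.spatial.transform import Rotation as Ro
def state():
    from workcell import telemetry
    return telemetry.get_obs()
def go(x,y,z,head=None,grip=1,n=None):
    """print rows (tool axes) to bring GRASP point to world x,y,z (mm), jaw heading deg"""
    o=state();R=Ro.from_rotvec(np.ravel(o["orientation"])).as_matrix()
    g=np.array([x,y,z])-np.array(o["ee_pos"])-R[:,2]*61
    h=np.degrees(np.arctan2(R[1,1],R[0,1]))
    print("heading",round(h,2),"tilt",np.round(R[:2,2],4),"world delta",g.round(1))
    dl=(R.T@g)/1000; 
    turn=0 if head is None else -((head-h+90)%180-90)  # tool z down
    N=n or max(1,int(np.ceil(max(np.linalg.norm(dl)/.045,abs(turn)/8))))
    print("total tool shift m",dl.round(4),"turn rad",round(np.radians(turn),4),"rows",N)
    th=np.radians(turn)/N
    for k in range(N):
        a=th*k; c,s=np.cos(a),np.sin(a)
        # tool axes rotated by +a about tool z
        v=np.array([c*dl[0]+s*dl[1],-s*dl[0]+c*dl[1],dl[2]])/N
        print([round(float(q),4) for q in v]+[round(float(th),4),grip])
E
python3 -c "
from h import *
go(447,132.5,210,10)"
```

```text
heading 64.11 tilt [-0.0005 -0.001 ] world delta [ 174.3 -429.4  -31.1]
total tool shift m [-0.3443 -0.3102  0.0314] turn rad 0.9444 rows 11
[-0.0313, -0.0282, 0.0029, 0.0859, 1]
[-0.0336, -0.0254, 0.0029, 0.0859, 1]
[-0.0357, -0.0224, 0.0029, 0.0859, 1]
[-0.0375, -0.0193, 0.0029, 0.0859, 1]
[-0.039, -0.016, 0.0029, 0.0859, 1]
[-0.0402, -0.0126, 0.0029, 0.0859, 1]
[-0.0411, -0.0091, 0.0029, 0.0859, 1]
[-0.0418, -0.0056, 0.0029, 0.0859, 1]
[-0.0421, -0.002, 0.0029, 0.0859, 1]
[-0.0421, 0.0017, 0.0029, 0.0859, 1]
[-0.0418, 0.0053, 0.0029, 0.0859, 1]
```

Emit:
send_rows(
  rows=[
    [-0.031,-0.028,0.003,0.086,1],
    [-0.034,-0.025,0.003,0.086,1],
    [-0.036,-0.022,0.003,0.086,1],
    [-0.037,-0.019,0.003,0.086,1],
    [-0.039,-0.016,0.003,0.086,1],
  ],
)

```text
t: 0.65
ee_pos: [353.0, 366.6, 287.4]
orientation: [-1.345, -2.839, 0.0]
ft_force: [1.2, 0.0, 0.1]
width: 88.0
```

Emit:
send_rows(
  rows=[
    [-0.04,-0.013,0.003,0.086,1],
    [-0.041,-0.009,0.003,0.086,1],
    [-0.042,-0.006,0.003,0.086,1],
    [-0.042,-0.002,0.003,0.086,1],
    [-0.042,0.002,0.003,0.086,1],
  ],
)

```text
t: 1.15
ee_pos: [431.6, 171.2, 272.6]
orientation: [1.92, 2.486, 0.0]
ft_force: [0.6, 1.1, 0.2]
width: 88.0
```

Emit:
send_rows(
  rows=[
    [-0.042,0.005,0.003,0.086,1],
    [0,0,0,0,1],
  ],
)

```text
t: 1.35
ee_pos: [448.1, 130.0, 269.3]
orientation: [2.029, 2.398, -0.001]
ft_force: [0.5, 0.4, 0.0]
width: 87.7
```

```bash
python3 - <<'E'
from h import *
from workcell import get_image
go(447,132.5,210,10)
d=get_image("wrist");np.savez("w1.npz",**d);cv2.imwrite("pics/w1.png",d["color"])
E
```

```text
heading 9.52 tilt [-0.0002 -0.0009] world delta [-1.   2.6  1.7]
total tool shift m [ 0.0027 -0.0006 -0.0017] turn rad -0.0084 rows 1
[0.0027, -0.0006, -0.0017, -0.0084, 1]
```

View pics/w1.png

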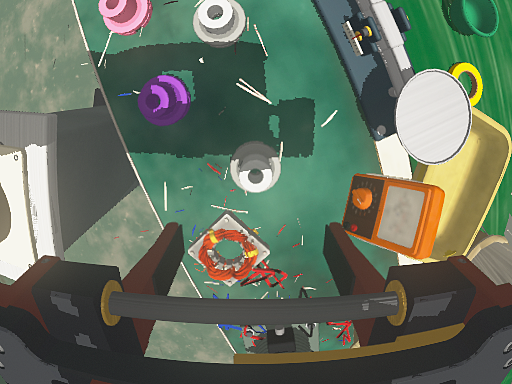

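```bash
cat >> h.py <<'E'
def fray(d,u,v):
    K=d["camera_matrix"];R=cv2.Rodrigues(d["rvec"])[0];t=d["tvec"].ravel()
    p=cv2.fisheye.undistortPoints(np.array([[[u,v]]],float),K,np.zeros(4)).ravel()
    r=R.T@np.array([p[0],p[1],1.]); return -R.T@t,r
def fonz(d,u,v,z):
    c,r=fray(d,u,v); return (c+r*(z-c[2])/r[2]).round(1)
def fpts(d):
    K=d["camera_matrix"];R=cv2.Rodrigues(d["rvec"])[0];t=d["tvec"].ravel()
    Z=d["z_map"];v,u=np.mgrid[:Z.shape[0],:Z.shape[1]]
    p=cv2.fisheye.undistortPoints(np.stack([u,v],-1).reshape(-1,1,2).astype(float),K,np.zeros(4)).reshape(Z.shape+(2,))
    P=np.concatenate([p*Z[...,None],Z[...,None]],-1)
    return (P-t)@R
E
python3 - <<'E'
from h import *
d=load("w1.npz");P=fpts(d)
g=cv2.cvtColor(d["color"],cv2.COLOR_BGR2GRAY)
for nm,x,y in [("A",447,132),("B",380,294)]:
    for z0,z1,r in [(47,58,30),(14,23,45)]:
        m=(np.hypot(P[...,0]-x,P[...,1]-y)<r)&(P[...,2]>z0)&(P[...,2]<z1)
        q=P[m];v,u=np.nonzero(m)
        if len(q): print(nm,z0,len(q),q.mean(0).round(1),((q.max(0)+q.min(0))/2).round(1),np.ptp(q,axis=0).round(1))
    # bore via dark blob inside top-ring
m=(np.hypot(P[...,0]-608,P[...,1]-235)<60)&(P[...,2]>92)&(P[...,2]<105);q=P[m];print("pan",len(q),((q.max(0)+q.min(0))/2).round(1),np.ptp(q,axis=0).round(1))
print(fonz(d,256,177,52),fonz(d,216,14,52))
cv2.imwrite("pics/w1c.png",cv2.resize(d["color"][130:210,205:305],None,fx=6,fy=6,interpolation=cv2.INTER_CUBIC))
E
```

```text
A 47 720 [449.6 134.2  51.4] [449.8 133.8  50.3] [35.2 35.   6.4]
A 14 985 [448.1 140.5  18.1] [449.6 133.5  18.5] [59.4 58.4  8.9]
B 47 697 [382.2 292.8  51.6] [382.  293.1  50.9] [34.9 32.2  7.7]
B 14 1000 [386.2 286.9  18.3] [381.7 293.   18.4] [59.4 56.1  8.8]
pan 5871 [608.7 234.1  98.3] [95.6 94.6  9.8]
[450.5 132.1  52. ] [383.2 292.4  52. ]
```

View pics/w1c.png

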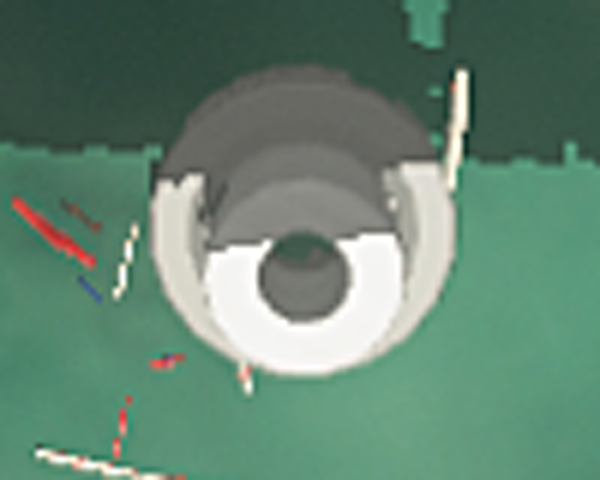

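```bash
python3 -c "
from h import *
go(449.7,133.7,42)"
```

```text
heading 9.67 tilt [-0.0005 -0.0002] world delta [   2.2    2.1 -166.4]
total tool shift m [0.0017 0.0027 0.1664] turn rad 0.0 rows 4
[0.0004, 0.0007, 0.0416, 0.0, 1]
[0.0004, 0.0007, 0.0416, 0.0, 1]
[0.0004, 0.0007, 0.0416, 0.0, 1]
[0.0004, 0.0007, 0.0416, 0.0, 1]
```

Emit:
send_rows(
  rows=[
    [0.001,0.001,0.04,0,1],
    [0.001,0.002,0.04,0,1],
    [0,0,0.04,0,1],
    [0,0,0.03,0,1],
    [0,0,0.016,0,1],
  ],
)

```text
t: 1.9
ee_pos: [448.0, 136.9, 101.3]
orientation: [-2.017, -2.406, 0.004]
ft_force: [0.1, -0.0, 0.1]
width: 87.7
```

Emit:
send_rows(
  rows=[
    [0,0,0,0,1],
    [0,0,0,0,-0.5],
    [0,0,0,0,-1],
    [0,0,0,0,-1],
    [0,0,0,0,-1],
  ],
)

```text
t: 2.4
ee_pos: [450.1, 136.3, 104.6]
orientation: [2.02, 2.404, 0.002]
ft_force: [-1.0, -0.4, 0.4]
width: 59.2
```

```bash
python3 -c "
from h import *
go(449.7,133.7,42); o=state();print(o['ft_force'],o['width'],o['t'])"
```

```text
heading 9.92 tilt [0.0018 0.0005] world delta [-0.5 -2.6 -1.6]
total tool shift m [-0.0025 -0.0009  0.0016] turn rad 0.0 rows 1
[-0.0025, -0.0009, 0.0016, 0.0, 1]
[-0.95153479 -0.40552861  0.43149178] 59.19307292089716 2.4
```

Emit:
send_rows(
  rows=[
    [-0.002,0,0,0,-1],
    [0,0,0,0,-1],
    [0,0,0,0,-1],
    [0,0,0,0,-1],
    [0,0,0,0,-1],
  ],
)

```text
t: 2.9
ee_pos: [449.9, 133.9, 103.8]
orientation: [-2.021, -2.405, 0.001]
ft_force: [-1.1, -1.9, 5.8]
width: 36.1
```

Emit:
send_rows(
  rows=[
    [0,0,0,0,-1],
    [0,0,0,0,-1],
  ],
)

```text
t: 3.1
ee_pos: [449.9, 133.9, 103.8]
orientation: [-2.021, -2.405, 0.001]
ft_force: [-0.5, -1.6, 5.5]
width: 35.7
```

```bash
python3 -c "
from h import *
go(449.7,133.7,42,grip=-1); o=state();print(o['ft_force'],o['width'],o['t'])
go(608.7,235,190,10,grip=-1)"
```

```text
heading 9.92 tilt [-0.0003 -0.0002] world delta [-0.1 -0.2 -0.8]
total tool shift m [-0.0002 -0.0002  0.0008] turn rad 0.0 rows 1
[-0.0002, -0.0002, 0.0008, 0.0, -1]
[-0.51328793 -1.62466853  5.5066218 ] 35.68956138015885 3.1
heading 9.92 tilt [-0.0003 -0.0002] world delta [158.9 101.1 147.2]
total tool shift m [ 0.0722  0.1739 -0.1473] turn rad -0.0014 rows 6
[0.012, 0.029, -0.0245, -0.0002, -1]
[0.012, 0.029, -0.0245, -0.0002, -1]
[0.012, 0.029, -0.0245, -0.0002, -1]
[0.012, 0.029, -0.0245, -0.0002, -1]
[0.012, 0.029, -0.0245, -0.0002, -1]
[0.012, 0.029, -0.0245, -0.0002, -1]
```

Emit:
send_rows(
  rows=[
    [0,0,-0.03,0,-1],
    [0,0,-0.045,0,-1],
    [0,0,-0.045,0,-1],
    [0.006,0.015,-0.03,0,-1],
    [0.012,0.03,-0.01,0,-1],
  ],
)

```text
t: 3.6
ee_pos: [491.0, 159.4, 266.7]
orientation: [2.021, 2.403, 0.004]
ft_force: [1.0, 0.7, -3.0]
width: 36.1
```

Emit:
send_rows(
  rows=[
    [0.014,0.034,0,0,-1],
    [0.014,0.034,0,0,-1],
    [0.014,0.034,0,0,-1],
    [0.012,0.027,0,0,-1],
    [0,0,0,0,-1],
  ],
)

```text
t: 4.1
ee_pos: [611.3, 236.7, 262.7]
orientation: [2.02, 2.405, 0.002]
ft_force: [0.1, 0.5, -3.4]
width: 36.1
```

```bash
python3 -c "
from h import *
o=state();print(o['ft_force'],o['width'],o['t'])
go(608.7,235,145,10,grip=-1)"
```

```text
[ 0.14569068  0.5092499  -3.39776679] 36.07956224971473 4.1
heading 9.95 tilt [0.0014 0.0009] world delta [ -2.7  -1.8 -56.7]
total tool shift m [-0.0013 -0.003   0.0567] turn rad -0.0008 rows 2
[-0.0007, -0.0015, 0.0283, -0.0004, -1]
[-0.0007, -0.0015, 0.0283, -0.0004, -1]
```

Emit:
send_rows(
  rows=[
    [-0.001,-0.002,0.025,0,-1],
    [0,-0.001,0.025,0,-1],
    [0,0,0.006,0,-1],
    [0,0,0,0,-1],
  ],
)

```text
t: 4.5
ee_pos: [604.9, 232.9, 206.2]
orientation: [-2.02, -2.403, 0.005]
ft_force: [-0.8, -0.6, -3.7]
width: 36.0
```

Emit:
send_rows(
  rows=[
    [0,0,0.004,0,-1],
    [0,0,0.004,0,-1],
    [0,0,0.003,0,-1],
    [0,0,0,0,-1],
  ],
)

```text
t: 4.9
ee_pos: [606.1, 233.4, 196.7]
orientation: [2.021, 2.405, 0.0]
ft_force: [0.3, 0.1, -3.7]
width: 36.0
```

```bash
python3 -c "
from h import *
o=state();print(o['ft_force'],o['width'],o['t'])
go(608.7,235,130,10,grip=-1)"
```

```text
[ 0.30518382  0.05864084 -3.72494596] 35.97909137212699 4.9
heading 9.91 tilt [0. 0.] world delta [ 2.6  1.6 -5.7]
total tool shift m [0.0011 0.0028 0.0057] turn rad -0.0015 rows 1
[0.0011, 0.0028, 0.0057, -0.0015, -1]
```

Emit:
send_rows(
  rows=[
    [0.001,0.003,0.002,0,-1],
    [0,0,0.002,0,-1],
    [0,0,0.002,0,-1],
    [0,0,0,0,-1],
  ],
)

```text
t: 5.3
ee_pos: [608.8, 234.9, 190.3]
orientation: [-2.021, -2.405, 0.001]
ft_force: [0.8, 0.3, -4.0]
width: 36.3
```

Emit:
send_rows(
  rows=[
    [0,0,0.001,0,-1],
    [0,0,0.001,0,-1],
    [0,0,0,0,-1],
  ],
)

```text
t: 5.6
ee_pos: [609.0, 235.0, 189.7]
orientation: [2.021, 2.405, 0.0]
ft_force: [-2.1, -0.6, 4.7]
width: 36.2
```

Emit:
send_rows(
  rows=[
    [0,0,-0.001,0,-1],
    [0,0,0,0,0],
    [0,0,0,0,1],
    [0,0,0,0,1],
    [0,0,0,0,1],
  ],
)

```text
t: 6.1
ee_pos: [609.1, 235.0, 189.7]
orientation: [2.021, 2.405, 0.0]
ft_force: [0.6, -0.1, 0.1]
width: 64.8
```

Emit:
send_rows(
  rows=[
    [0,0,-0.03,0,1],
    [0,0,-0.045,0,1],
    [0,0,-0.04,0,1],
  ],
)

```text
t: 6.4
ee_pos: [608.9, 234.9, 305.9]
orientation: [-2.021, -2.405, 0.001]
ft_force: [0.6, -0.1, -0.0]
width: 86.5
```

```bash
python3 - <<'E'
from h import *
from workcell import get_image
o=state();print(o['ft_force'],o['width'],o['t'])
d=get_image("top");np.savez("top1.npz",**d);cv2.imwrite("pics/top1.png",cv2.resize(d["color"][90:300,90:370],None,fx=2.8,fy=2.8))
go(382,293,200,38)
E
```

```text
[ 0.55031024 -0.07934323 -0.04205724] 86.49450467597622 6.4
heading 9.91 tilt [0.0097 0.0036] world delta [-230.2   56.9  -52.7]
total tool shift m [ 0.0955 -0.2175  0.0507] turn rad -0.4903 rows 6
[0.0159, -0.0362, 0.0084, -0.0817, 1]
[0.0188, -0.0348, 0.0084, -0.0817, 1]
[0.0216, -0.0332, 0.0084, -0.0817, 1]
[0.0242, -0.0313, 0.0084, -0.0817, 1]
[0.0267, -0.0292, 0.0084, -0.0817, 1]
[0.029, -0.0269, 0.0084, -0.0817, 1]
```

View pics/top1.png

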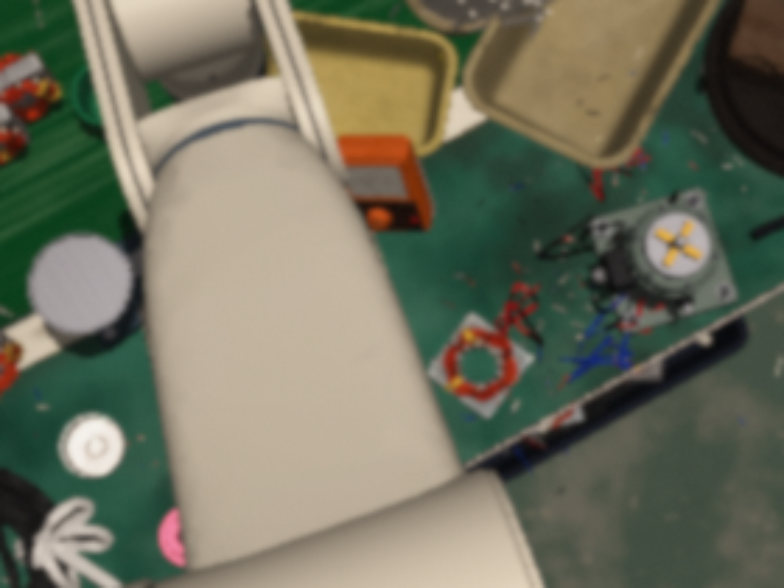

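Arm covers the right pan; the left pan at crop (80,283) is now higher, as expected. On to hub B.

Emit:
send_rows(
  rows=[
    [0.016,-0.036,0,-0.082,1],
    [0.019,-0.035,0,-0.082,1],
    [0.022,-0.033,0.01,-0.082,1],
    [0.024,-0.031,0.02,-0.082,1],
    [0.027,-0.029,0.02,-0.082,1],
  ],
)

```text
t: 6.95
ee_pos: [415.9, 283.2, 254.6]
orientation: [1.485, 2.768, 0.003]
ft_force: [-0.2, -0.0, -0.4]
width: 87.8
```

Emit:
send_rows(
  rows=[
    [0.029,-0.027,0.005,-0.082,1],
    [0,0,0,0,1],
  ],
)

```text
t: 7.15
ee_pos: [374.1, 291.9, 248.2]
orientation: [-1.367, -2.826, 0.007]
ft_force: [0.5, -1.1, 0.2]
width: 87.7
```

```bash
python3 - <<'E'
from h import *
from workcell import get_image
go(382,293,42,38)
d=get_image("wrist");np.savez("w2.npz",**d);cv2.imwrite("pics/w2.png",d["color"])
P=fpts(d)
for nm,x,y,z0,z1,r in [("B",382,293,47,58,30),("Bf",382,293,14,23,45),("panL",494,399,102,118,65),("hubA top",609,235,130,145,40)]:
    m=(np.hypot(P[...,0]-x,P[...,1]-y)<r)&(P[...,2]>z0)&(P[...,2]<z1)
    q=P[m]
    if len(q): print(nm,len(q),q.mean(0).round(1),((q.max(0)+q.min(0))/2).round(1),np.ptp(q,axis=0).round(1))
E
```

```text
heading 38.38 tilt [-0.0044 -0.0026] world delta [   8.2    1.3 -145.2]
total tool shift m [-0.0041  0.0079  0.1452] turn rad 0.0066 rows 4
[-0.001, 0.002, 0.0363, 0.0016, 1]
[-0.001, 0.002, 0.0363, 0.0016, 1]
[-0.001, 0.002, 0.0363, 0.0016, 1]
[-0.001, 0.002, 0.0363, 0.0016, 1]
B 810 [380.7 296.   51.4] [381.1 295.5  50.3] [35.4 35.4  6.6]
Bf 1100 [375.3 301.8  18.1] [380.9 295.8  18.6] [59.4 59.   8.8]
panL 6615 [491.4 396.9 110. ] [494.2 397.1 109.6] [95.1 94.9  8.6]
```

View pics/w2.png

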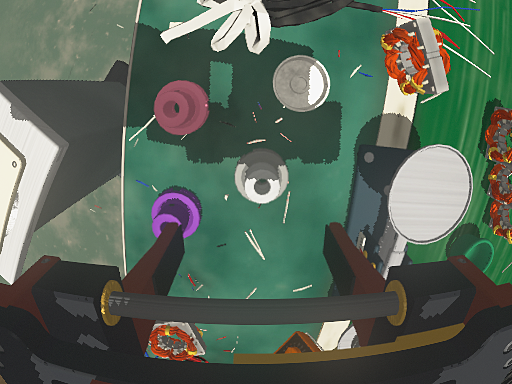

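Emit:
send_rows(
  rows=[
    [-0.001,0.004,0.035,0,1],
    [0,0.004,0.04,0,1],
    [0,0,0.035,0,1],
    [0,0,0.025,0,1],
    [0,0,0.01,0,1],
  ],
)

```text
t: 7.7
ee_pos: [386.1, 296.0, 102.7]
orientation: [-1.376, -2.823, 0.003]
ft_force: [-0.4, -0.5, -0.7]
width: 88.1
```

Emit:
send_rows(
  rows=[
    [0,0,0,0,1],
    [0,0,0,0,1],
  ],
)

```text
t: 7.9
ee_pos: [386.6, 296.8, 105.4]
orientation: [1.375, 2.824, 0.002]
ft_force: [0.7, 0.8, 0.3]
width: 87.7
```

```bash
python3 -c "
from h import *
go(381,295.5,42.5)"
```

```text
heading 38.07 tilt [0.0012 0.0008] world delta [-5.6 -1.4 -1.9]
total tool shift m [ 0.0024 -0.0053  0.0019] turn rad 0.0 rows 1
[0.0024, -0.0053, 0.0019, 0.0, 1]
```

Emit:
send_rows(
  rows=[
    [0.002,-0.005,0.001,0,1],
    [0,0,0,0,0],
    [0,0,0,0,-1],
    [0,0,0,0,-1],
    [0,0,0,0,-1],
  ],
)

```text
t: 8.4
ee_pos: [380.5, 295.1, 104.0]
orientation: [1.374, 2.825, 0.001]
ft_force: [-0.1, -0.2, -0.7]
width: 59.3
```

Emit:
send_rows(
  rows=[
    [0,0,0,0,-1],
    [0,0,0,0,-1],
    [0,0,0,0,-1],
    [0,0,0,0,-1],
  ],
)

```text
t: 8.8
ee_pos: [380.5, 295.0, 103.7]
orientation: [1.375, 2.825, 0.0]
ft_force: [0.2, 0.3, -0.4]
width: 36.5
```

```bash
python3 -c "
from h import *
go(494,397.5,215,38,-1);print(state()['width'])"
```

```text
heading 38.1 tilt [0.0001 0.0001] world delta [113.5 102.5 172.3]
total tool shift m [ 0.0106  0.1526 -0.1723] turn rad 0.0017 rows 6
[0.0018, 0.0254, -0.0287, 0.0003, -1]
[0.0018, 0.0254, -0.0287, 0.0003, -1]
[0.0018, 0.0254, -0.0287, 0.0003, -1]
[0.0018, 0.0254, -0.0287, 0.0003, -1]
[0.0018, 0.0254, -0.0287, 0.0003, -1]
[0.0018, 0.0254, -0.0287, 0.0003, -1]
36.46718886860112
```

Emit:
send_rows(
  rows=[
    [0,0,-0.03,0,-1],
    [0,0,-0.045,0,-1],
    [0,0.01,-0.045,0,-1],
    [0.002,0.03,-0.025,0,-1],
    [0.003,0.035,0,0,-1],
  ],
)

```text
t: 9.3
ee_pos: [437.7, 346.2, 252.8]
orientation: [1.374, 2.822, 0.008]
ft_force: [-0.3, -0.1, -3.0]
width: 35.7
```

Emit:
send_rows(
  rows=[
    [0.003,0.035,0,0,-1],
    [0.003,0.035,0,0,-1],
    [0,0.008,0,0,-1],
    [0,0,0,0,-1],
    [0,0,0,0,-1],
  ],
)

```text
t: 9.8
ee_pos: [492.8, 397.0, 247.7]
orientation: [-1.374, -2.824, 0.004]
ft_force: [-0.2, -0.7, -3.2]
width: 36.0
```

```bash
python3 -c "
from h import *
go(494,397.5,155,38,-1);print(state()['ft_force'])"
```

```text
heading 38.1 tilt [-0.0024 -0.0019] world delta [  1.4   0.6 -31.7]
total tool shift m [-0.0004  0.0016  0.0317] turn rad 0.0018 rows 1
[-0.0004, 0.0016, 0.0317, 0.0018, -1]
[-0.22183568 -0.66372464 -3.17545852]
```

Emit:
send_rows(
  rows=[
    [0,0.001,0.02,0,-1],
    [0,0,0.012,0,-1],
    [0,0,0.004,0,-1],
    [0,0,0.004,0,-1],
    [0,0,0,0,-1],
  ],
)

```text
t: 10.3
ee_pos: [494.4, 398.3, 208.6]
orientation: [-1.374, -2.824, 0.002]
ft_force: [-1.0, -2.0, 0.4]
width: 36.4
```

Emit:
send_rows(
  rows=[
    [0,0,0.003,0,-1],
    [0,0,0.003,0,-1],
    [0,0,0.002,0,-1],
    [0,0,0,0,-1],
  ],
)

```text
t: 10.7
ee_pos: [494.9, 398.8, 200.6]
orientation: [1.375, 2.825, 0.001]
ft_force: [-2.0, 1.1, 0.8]
width: 36.2
```

Emit:
send_rows(
  rows=[
    [0,0,0,0,0],
    [0,0,0,0,1],
    [0,0,0,0,1],
    [0,0,0,0,1],
    [0,0,-0.01,0,1],
  ],
)

```text
t: 11.2
ee_pos: [494.3, 398.2, 209.8]
orientation: [-1.374, -2.824, 0.003]
ft_force: [-0.3, -0.4, -0.1]
width: 72.3
```

Emit:
send_rows(
  rows=[
    [0,0,-0.03,0,1],
    [0,0,-0.04,0,1],
    [0,0,-0.045,0,1],
    [0.025,0,-0.03,0,1],
    [0,0,0,0,1],
  ],
)

```text
t: 11.7
ee_pos: [479.8, 420.9, 362.0]
orientation: [1.372, 2.823, 0.015]
ft_force: [0.5, 0.4, 1.0]
width: 87.7
```

Emit:
send_rows(
  rows=[
    [0,0,0,0,1],
    [0,0,0,0,1],
    [0,0,0,0,1],
    [0,0,0,0,1],
    [0,0,0,0,1],
  ],
)

```text
t: 12.2
ee_pos: [479.5, 418.0, 354.7]
orientation: [-1.375, -2.824, 0.002]
ft_force: [0.3, 0.2, 0.2]
width: 87.9
```

```bash
cat > bal.py <<'E'
from h import *
from workcell import get_image
import sys
n=sys.argv[1]
s=get_image("side");np.savez(n+"s.npz",**s);cv2.imwrite(f"pics/{n}s.png",cv2.resize(s["color"][110:240,150:310],None,fx=4.5,fy=4.5,interpolation=cv2.INTER_CUBIC))
d=get_image("wrist");np.savez(n+"w.npz",**d);cv2.imwrite(f"pics/{n}w.png",d["color"])
for Q,nn in ((fpts(d),"wrist"),(pts(s),"side")):
  for nm,x,y in [("L",494,398),("R",609,235)]:
    r=np.hypot(Q[...,0]-x,Q[...,1]-y)
    for k,z0,z1 in(("boss",130,170),("pan",80,114)):
      m=(r<(45 if k=="pan" else 25))&(Q[...,2]>z0)&(Q[...,2]<z1)
      if k=="pan": m&=r>33
      q=Q[m]
      if len(q): 
        print(nn,nm,k,len(q),"median",np.median(q,0).round(1),"mid",((q.max(0)+q.min(0))/2).round(1))
        if k=="boss":
            t=q[q[:,2]>np.percentile(q[:,2],95)-6]; print("   top",len(t),np.median(t[:,2]).round(1),((t.max(0)+t.min(0))/2).round(1),np.ptp(t,axis=0).round(1))
print(state()["t"])
E
python3 bal.py b1
```

```text
wrist L boss 1230 median [493.9 401.1 160.6] mid [494.1 400.1 146.9]
   top 788 161.5 [495.7 398.6 160.1] [35.3 35.2  7.3]
wrist L pan 1767 median [483.9 408.9 109.6] mid [494.1 398.  109.2]
wrist R boss 361 median [608.8 236.2 137.1] mid [608.5 234.7 134.6]
   top 333 137.2 [608.7 234.7 135.7] [35.3 35.4  6.5]
wrist R pan 303 median [586.7 263.7  85.7] mid [608.3 235.   86. ]
side L boss 123 median [494.1 383.4 149. ] mid [496.4 391.6 146.3]
   top 42 159.5 [496.2 392.7 159.1] [33.6 31.5  7. ]
side L pan 63 median [480.  382.2 109.2] mid [493.5 395.6 108.3]
side R boss 58 median [608.2 225.6 135.5] mid [609.2 230.2 134.4]
   top 52 135.9 [609.2 230.2 135.4] [34.5 35.6  6.9]
side R pan 80 median [588.6 220.   84.9] mid [609.5 233.9  92.2]
12.3
```

View pics/b1s.png

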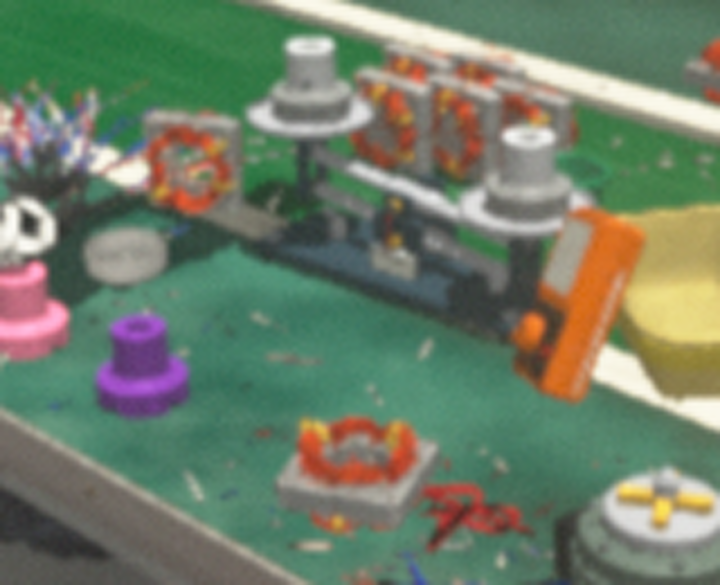

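View pics/b1w.png

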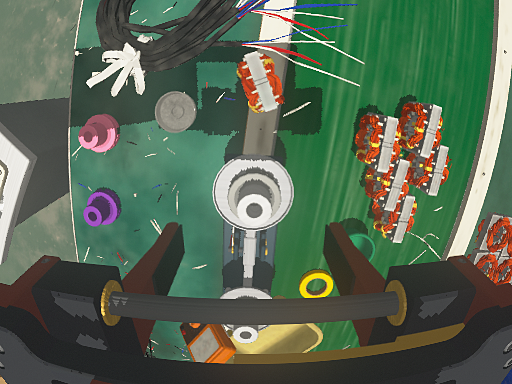

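```bash
python3 -c "
from h import *
go(608.8,234.9,210,10,1)"
```

```text
heading 38.09 tilt [-0.0007 -0.0006] world delta [ 129.4 -183.2  -84.2]
total tool shift m [-0.224  -0.0111  0.0842] turn rad 0.4902 rows 6
[-0.0373, -0.0018, 0.014, 0.0817, 1]
[-0.0374, 0.0012, 0.014, 0.0817, 1]
[-0.0371, 0.0042, 0.014, 0.0817, 1]
[-0.0367, 0.0073, 0.014, 0.0817, 1]
[-0.036, 0.0102, 0.014, 0.0817, 1]
[-0.035, 0.0131, 0.014, 0.0817, 1]
```

Emit:
send_rows(
  rows=[
    [-0.037,-0.002,0,0.082,1],
    [-0.037,0.001,0,0.082,1],
    [-0.037,0.004,0.01,0.082,1],
    [-0.037,0.007,0.02,0.082,1],
    [-0.036,0.01,0.025,0.082,1],
  ],
)

```text
t: 12.8
ee_pos: [587.2, 264.4, 301.2]
orientation: [1.924, 2.482, 0.004]
ft_force: [1.6, -0.4, -0.0]
width: 87.9
```

Emit:
send_rows(
  rows=[
    [-0.035,0.013,0.025,0.082,1],
    [0,0,0,0,1],
    [0,0,0,0,1],
    [0,0,0,0,1],
  ],
)

```text
t: 13.2
ee_pos: [607.3, 235.7, 276.4]
orientation: [2.02, 2.406, 0.002]
ft_force: [-0.7, 0.7, 0.5]
width: 87.5
```

```bash
python3 bal.py b2; python3 -c "
from h import *
go(608.8,234.9,128.7,10,1)"
```

```text
wrist L boss 321 median [500.2 380.9 136.3] mid [495.9 382.  142.8]
   top 66 149.0 [497.7 381.2 150.5] [18.   3.  10.3]
wrist L pan 1623 median [500.7 369.1 109.9] mid [494.3 374.9 110.1]
wrist R boss 1287 median [609.1 236.  137.4] mid [609.5 234.4 134.9]
   top 1226 137.5 [609.5 234.4 136.1] [35.5 35.6  6.9]
wrist R pan 2577 median [604.4 246.9  85.8] mid [609.  235.   85.7]
side L boss 119 median [493.8 383.8 149.1] mid [496.4 393.9 145.9]
   top 42 159.3 [496.7 394.7 158.7] [34.  36.1  6. ]
side L pan 61 median [479.4 385.1 108.7] mid [493.4 393.9 108.4]
side R boss 57 median [608.5 225.6 135.9] mid [608.7 230.7 134.3]
   top 52 136.0 [608.7 230.7 135.2] [34.2 37.6  6. ]
side R pan 80 median [588.6 217.3  84.9] mid [608.4 233.5  93.3]
13.3
heading 10.02 tilt [0.0015 0.0007] world delta [  1.5  -1.3 -87.1]
total tool shift m [-0.0016  0.0011  0.0871] turn rad 0.0003 rows 2
[-0.0008, 0.0006, 0.0436, 0.0002, 1]
[-0.0008, 0.0006, 0.0436, 0.0002, 1]
```

Beam at rest on its stop (pan heights unchanged over 1 s): right pan is down, so hub A is heavier.

Emit:
send_rows(
  rows=[
    [-0.001,0.001,0.03,0,1],
    [0,0,0.03,0,1],
    [0,0,0.02,0,1],
    [0,0,0.005,0,1],
    [0,0,0,0,1],
  ],
)

```text
t: 13.8
ee_pos: [608.2, 234.8, 190.8]
orientation: [-2.02, -2.406, 0.0]
ft_force: [1.0, 1.0, 0.6]
width: 87.9
```

Emit:
send_rows(
  rows=[
    [0,0,0,0,1],
    [0,0,0,0,1],
  ],
)

```text
t: 14.0
ee_pos: [609.2, 234.6, 192.3]
orientation: [2.02, 2.404, 0.004]
ft_force: [0.2, 0.4, 0.3]
width: 87.9
```

```bash
python3 -c "
from h import *
go(609,234.7,128.7,10,1)"
```

```text
heading 9.94 tilt [0.0025 0.0009] world delta [-0.3  0.  -2.7]
total tool shift m [ 0.0001 -0.0003  0.0026] turn rad -0.0011 rows 1
[0.0001, -0.0003, 0.0026, -0.0011, 1]
```

Emit:
send_rows(
  rows=[
    [0,0,0.002,0,0.2],
    [0,0,0,0,-0.2],
    [0,0,0,0,-1],
    [0,0,0,0,-1],
    [0,0,0,0,-1],
  ],
)

```text
t: 14.5
ee_pos: [608.5, 234.1, 188.7]
orientation: [-2.021, -2.405, -0.0]
ft_force: [-0.5, 0.2, -0.4]
width: 51.2
```

Emit:
send_rows(
  rows=[
    [0,0,0,0,-1],
    [0,0,0,0,-1],
    [0,0,0,0,-1],
    [0,0,0,0,-1],
  ],
)

```text
t: 14.9
ee_pos: [608.6, 234.1, 188.7]
orientation: [2.021, 2.405, 0.0]
ft_force: [0.8, 0.4, -1.1]
width: 36.0
```

Emit:
send_rows(
  rows=[
    [0,0,-0.003,0,-1],
    [0,0,-0.003,0,-1],
    [0,0,-0.005,0,-1],
    [0,0,-0.008,0,-1],
    [0,0,-0.01,0,-1],
  ],
)

```text
t: 15.4
ee_pos: [608.0, 234.1, 217.9]
orientation: [-2.021, -2.404, 0.002]
ft_force: [0.3, -0.8, -3.9]
width: 36.0
```

```bash
python3 bal.py b3; python3 -c "
from h import *
go(543,-158,230,10,-1)"
```

```text
wrist L pan 1607 median [498.6 365.9  86. ] mid [494.2 368.9  86.2]
wrist R boss 5886 median [608.  244.  162.2] mid [607.4 238.  151.6]
   top 2787 168.7 [607.1 234.2 166.8] [43.9 36.1  6.5]
wrist R pan 3584 median [602.7 259.5 109.7] mid [609.  243.7 108.9]
side L boss 47 median [496.1 388.1 134.9] mid [496.4 392.1 134.1]
   top 40 135.2 [496.4 391.5 134.9] [34.5 32.2  6.1]
side L pan 79 median [491.3 371.6  84.9] mid [493.2 395.1  91.3]
side R boss 184 median [609.6 219.8 152.1] mid [609.1 231.6 149. ]
   top 56 164.8 [610.1 233.5 164.3] [43.5 38.6  7.4]
side R pan 82 median [600.6 218.  108.9] mid [610.4 232.3 107. ]
15.5
heading 9.91 tilt [0.0021 0.0009] world delta [ -66.1 -392.5   71.6]
total tool shift m [-0.3752 -0.1326 -0.072 ] turn rad -0.0015 rows 9
[-0.0417, -0.0147, -0.008, -0.0002, -1]
[-0.0417, -0.0147, -0.008, -0.0002, -1]
[-0.0417, -0.0147, -0.008, -0.0002, -1]
[-0.0417, -0.0147, -0.008, -0.0002, -1]
[-0.0417, -0.0148, -0.008, -0.0002, -1]
[-0.0417, -0.0148, -0.008, -0.0002, -1]
[-0.0417, -0.0148, -0.008, -0.0002, -1]
[-0.0417, -0.0148, -0.008, -0.0002, -1]
[-0.0417, -0.0148, -0.008, -0.0002, -1]
```

Emit:
send_rows(
  rows=[
    [0,0,-0.04,0,-1],
    [0,0,-0.03,0,-1],
    [-0.025,-0.009,-0.005,0,-1],
    [-0.042,-0.015,0,0,-1],
    [-0.044,-0.0155,0,0,-1],
  ],
)

```text
t: 16.0
ee_pos: [588.1, 117.5, 293.0]
orientation: [2.019, 2.407, 0.001]
ft_force: [0.7, -0.6, -3.7]
width: 36.0
```

Emit:
send_rows(
  rows=[
    [-0.044,-0.0155,0,0,-1],
    [-0.044,-0.0155,0,0,-1],
    [-0.044,-0.0155,0,0,-1],
    [-0.044,-0.0155,0,0,-1],
    [-0.044,-0.0155,0,0,-1],
  ],
)

```text
t: 16.5
ee_pos: [549.3, -113.7, 292.7]
orientation: [-2.021, -2.405, 0.0]
ft_force: [1.0, -0.2, -4.0]
width: 36.4
```

Emit:
send_rows(
  rows=[
    [-0.03,-0.011,0,0,-1],
    [-0.013,-0.005,0,0,-1],
    [0,0,0,0,-1],
    [0,0,0,0,-1],
  ],
)

```text
t: 16.9
ee_pos: [541.8, -156.6, 292.6]
orientation: [-2.021, -2.404, -0.0]
ft_force: [-1.2, -0.1, -2.7]
width: 36.4
```

```bash
cat > seat.py <<'E'
from h import *
from workcell import get_image
import sys
n=sys.argv[1]
s=get_image("side");np.savez(n+"s.npz",**s);cv2.imwrite(f"pics/{n}s.png",cv2.resize(s["color"][170:290,220:350],None,fx=5,fy=5,interpolation=cv2.INTER_CUBIC))
d=get_image("wrist");np.savez(n+"w.npz",**d);cv2.imwrite(f"pics/{n}w.png",d["color"])
Q=fpts(d)
r=np.hypot(Q[...,0]-543,Q[...,1]+158)
m=(r<45)&(abs(Q[...,2]-90.5)<4)
q=Q[m]; 
if len(q):
    h=cv2.convexHull(q[:,:2].astype(np.float32)); print("seat",len(q),q.mean(0).round(1),((q.max(0)+q.min(0))/2).round(1),np.ptp(q,axis=0).round(1), cv2.minEnclosingCircle(h))
print(state()["t"],state()["ft_force"])
E
python3 seat.py s1; python3 -c "
from h import *
go(543,-158,230,10,-1)"
```

```text
seat 1229 [ 544.9 -146.3   89.8] [ 545.6 -149.9   90.6] [61.9 40.8  7.7] ((545.4757080078125, -160.17811584472656), 31.063291549682617)
17.0 [ 0.74362062 -0.09983593 -3.94216072]
heading 9.98 tilt [-0.0002  0.0005] world delta [ 1.  -2.  -1.6]
total tool shift m [-0.0022  0.0006  0.0016] turn rad -0.0003 rows 1
[-0.0022, 0.0006, 0.0016, -0.0003, -1]
```

View pics/s1w.png

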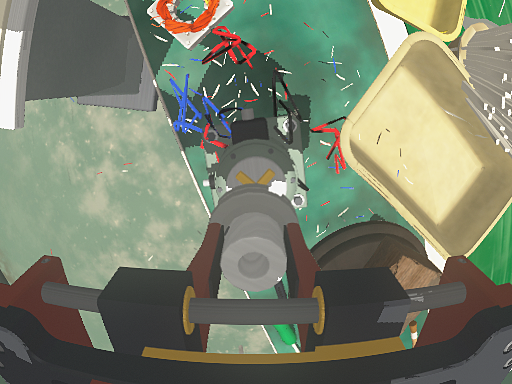

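View pics/s1s.png

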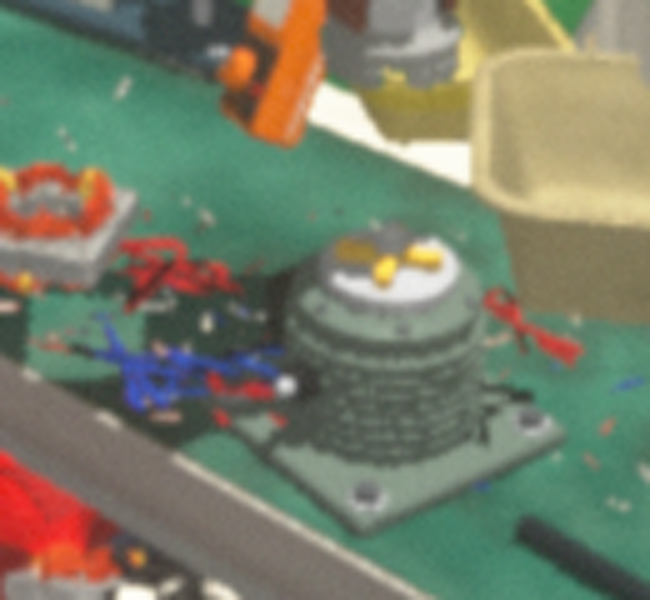

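Emit:
send_rows(
  rows=[
    [-0.025,0,0,0,-1],
    [-0.025,0,0,0,-1],
    [0,0,0,0,-1],
    [0,0,0,0,-1],
    [0,0,0,0,-1],
  ],
)

```text
t: 17.5
ee_pos: [550.4, -205.2, 292.4]
orientation: [-2.019, -2.406, 0.0]
ft_force: [0.2, 0.3, -2.1]
width: 36.0
```

```bash
cat > seat2.py <<'E'
from h import *
import sys
from scipy.optimize import least_squares
d=load(sys.argv[1]+"w.npz");Q=fpts(d)
o=state();R=Ro.from_rotvec(np.ravel(o["orientation"])).as_matrix();tcp=np.array(o["ee_pos"])
print("grasp",(tcp+61*R[:,2]).round(1))
def circ(q,r):
    h=cv2.convexHull(q[:,:2].astype(np.float32)).reshape(-1,2)
    f=least_squares(lambda p:np.hypot(h[:,0]-p[0],h[:,1]-p[1])-p[2],[*q.mean(0)[:2],r],loss="soft_l1")
    f2=least_squares(lambda p:np.hypot(h[:,0]-p[0],h[:,1]-p[1])-r,f.x[:2],loss="soft_l1")
    return f.x.round(2),f2.x.round(2),len(h)
r=np.hypot(Q[...,0]-544,Q[...,1]+158)
q=Q[(r<40)&(abs(Q[...,2]-90.5)<4)];print("seat",len(q),circ(q,31))
st=Q[(r<12)&(Q[...,2]>100)&(Q[...,2]<116)];
if len(st): print("stud",len(st),st.mean(0).round(1),((st.max(0)+st.min(0))/2).round(1))
zb=tcp[2]-61-43
r=np.hypot(Q[...,0]-tcp[0],Q[...,1]-tcp[1])
q=Q[(r<36)&(abs(Q[...,2]-zb-18)<3.5)]
if len(q): print("flange",len(q),circ(q,30),"expected z",zb+18,np.median(q[:,2]))
q=Q[(r<20)&(abs(Q[...,2]-zb-52)<3.5)]
if len(q): print("boss top",len(q),circ(q,18),np.median(q[:,2]))
hsv=cv2.cvtColor(d["color"],cv2.COLOR_BGR2HSV)
r=np.hypot(Q[...,0]-545,Q[...,1]+158)
m=(r<30)&(abs(Q[...,2]-97)<4)&(hsv[...,0]>15)&(hsv[...,0]<32)&(hsv[...,1]>80);q=Q[m]
if len(q):
    p=q[:,:2]-np.array([float(x) for x in sys.argv[2:4]]) if len(sys.argv)>3 else q[:,:2]-q[:,:2].mean(0)
    a=np.arctan2(p[:,1],p[:,0]);w=np.hypot(*p.T)>10
    print("cross",len(q),q.mean(0).round(1),"angle mod90 deg",np.degrees(np.angle(np.exp(4j*a[w]).mean()))/4)
E
python3 seat.py s2; python3 seat2.py s2
```

```text
seat 2356 [ 545.  -159.5   89.8] [ 545.1 -160.3   90.5] [61.3 61.7  7.9] ((545.4721069335938, -160.566650390625), 31.213722229003906)
17.6 [-0.25465645 -0.01195539 -3.32228041]
grasp [ 550.4 -205.3  231.6]
seat 2356 (array([ 545.23, -160.41,   30.75]), array([ 545.27, -160.41]), 46)
stud 160 [ 545.3 -160.2  107.9] [ 545.5 -160.6  106.2]
flange 1822 (array([ 549.99, -203.79,   28.8 ]), array([ 550.32, -205.27]), 34) expected z 206.6051047682904 207.60574283399336
boss top 2678 (array([ 550.52, -205.05,   18.36]), array([ 550.49, -204.97]), 27) 241.40239787238798
cross 607 [ 544.9 -160.    96.7] angle mod90 deg -30.292778846543747
```

View pics/s2w.png

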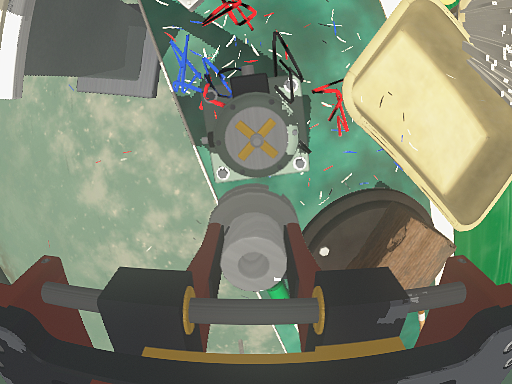

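```bash
python3 -c "
from h import *
o=state();print(o['qpos'])
go(545.2,-160.5,165,10,-1)"
```

```text
[-3.77411187e-01  3.80388384e-01  1.72304838e+00  1.69602684e-04
  1.03861662e+00 -5.51778773e-01]
heading 9.99 tilt [-0.0004  0.0003] world delta [ -5.2  44.8 -66.6]
total tool shift m [0.045  0.0027 0.0666] turn rad -0.0003 rows 2
[0.0225, 0.0013, 0.0333, -0.0001, -1]
[0.0225, 0.0014, 0.0333, -0.0001, -1]
```

Emit:
send_rows(
  rows=[
    [0.022,0.001,0.02,0,-1],
    [0.023,0.002,0.025,0,-1],
    [0,0,0.02,0,-1],
    [0,0,0,0,-1],
    [0,0,0,0,-1],
  ],
)

```text
t: 18.1
ee_pos: [545.9, -161.4, 228.0]
orientation: [-2.021, -2.406, 0.0]
ft_force: [-0.0, 0.2, -2.6]
width: 36.0
```

```bash
python3 seat.py s3; python3 seat2.py s3; python3 -c "
from h import *
go(545.2,-160.5,150,10,-1)"
```

```text
seat 1201 [ 541.3 -141.5   89.7] [ 545.1 -148.9   90.4] [61.2 38.9  7.7] ((545.40380859375, -159.84976196289062), 30.995586395263672)
18.2 [ 0.23615045  0.07190721 -4.30088189]
grasp [ 546.6 -162.   168. ]
seat 1201 (array([ 545.47, -160.5 ,   30.95]), array([ 545.49, -160.56]), 36)
flange 1867 (array([ 546.06, -159.69,   28.41]), array([ 546.42, -161.85]), 27) expected z 142.96667458918336 143.7611998646692
boss top 2672 (array([ 546.42, -161.74,   18.27]), array([ 546.48, -161.61]), 31) 177.52480568660542
cross 95 [ 546.7 -143.4   96.1] angle mod90 deg 9.193699217592576
heading 9.91 tilt [ 0.0021 -0.0007] world delta [ -1.4   1.5 -18. ]
total tool shift m [ 0.0018 -0.0012  0.018 ] turn rad -0.0016 rows 1
[0.0018, -0.0012, 0.018, -0.0016, -1]
```

View pics/s3s.png

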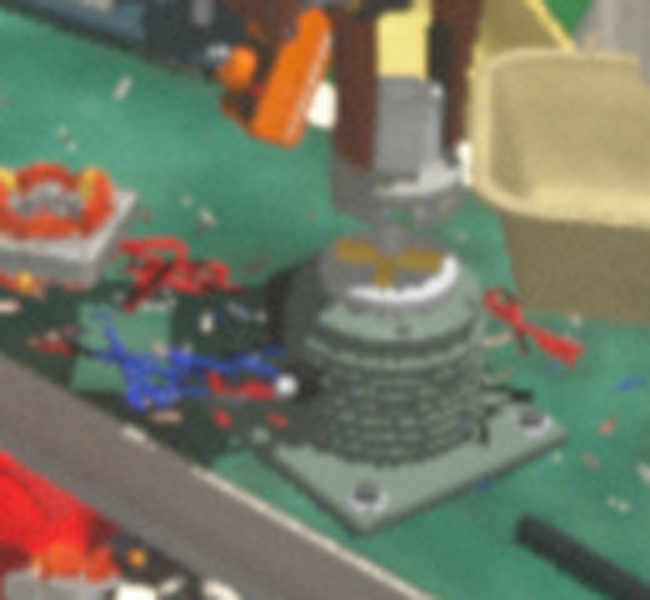

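Emit:
send_rows(
  rows=[
    [0.001,-0.001,0.008,0,-1],
    [0,0,0,0,-1],
    [0,0,0,0,-1],
  ],
)

```text
t: 18.5
ee_pos: [544.4, -161.0, 219.7]
orientation: [-2.022, -2.405, 0.0]
ft_force: [-0.4, -0.3, -3.7]
width: 36.2
```

```bash
python3 -c "
from h import *
go(545.2,-160.5,148,10,-1)"
```

```text
heading 9.89 tilt [-0.0001  0.    ] world delta [  0.8   0.5 -10.7]
total tool shift m [0.0003 0.0009 0.0107] turn rad -0.0019 rows 1
[0.0003, 0.0009, 0.0107, -0.0019, -1]
```

Emit:
send_rows(
  rows=[
    [0,0.001,0.004,0,-1],
    [0,0,0.004,0,-1],
    [0,0,0.003,0,-1],
    [0,0,0,0,-1],
  ],
)

```text
t: 18.9
ee_pos: [545.2, -160.5, 208.0]
orientation: [-2.02, -2.404, 0.001]
ft_force: [-0.3, -0.3, -3.6]
width: 36.3
```

Emit:
send_rows(
  rows=[
    [0,0,0.002,0,-1],
    [0,0,0.002,0,-1],
    [0,0,0,0,-1],
  ],
)

```text
t: 19.2
ee_pos: [545.4, -160.6, 204.4]
orientation: [-2.021, -2.405, 0.0]
ft_force: [0.4, 1.3, -3.3]
width: 36.1
```

Emit:
send_rows(
  rows=[
    [0,0,0.002,0,-1],
    [0,0,0.001,0,-1],
    [0,0,0,0,-1],
    [0,0,0,0,-1],
  ],
)

```text
t: 19.6
ee_pos: [545.5, -160.7, 201.7]
orientation: [-2.021, -2.405, 0.0]
ft_force: [-0.8, -0.4, -3.4]
width: 36.1
```

Emit:
send_rows(
  rows=[
    [0,0,0.001,0,-1],
    [0,0,0,0,-1],
  ],
)

```text
t: 19.8
ee_pos: [545.4, -160.6, 200.6]
orientation: [-2.021, -2.405, 0.0]
ft_force: [-0.5, -0.0, -3.4]
width: 36.6
```

Emit:
send_rows(
  rows=[
    [0,0,0.001,0,-1],
    [0,0,0,0,-1],
  ],
)

```text
t: 20.0
ee_pos: [545.6, -160.7, 199.7]
orientation: [2.021, 2.405, 0.0]
ft_force: [0.2, -0.8, -2.4]
width: 36.2
```

Emit:
send_rows(
  rows=[
    [0,0,0.001,0,-1],
    [0,0,0,0,-1],
  ],
)

```text
t: 20.2
ee_pos: [545.6, -160.7, 199.2]
orientation: [2.021, 2.405, 0.0]
ft_force: [-3.3, 0.6, 2.7]
width: 36.3
```

Emit:
send_rows(
  rows=[
    [0,0,0.001,0,-1],
    [0,0,0,0,-1],
  ],
)

```text
t: 20.4
ee_pos: [545.7, -160.7, 198.0]
orientation: [2.021, 2.405, 0.0]
ft_force: [-1.5, 1.2, 4.5]
width: 36.3
```

Emit:
send_rows(
  rows=[
    [0,0,0.001,0,-1],
    [0,0,0.001,0,-1],
    [0,0,0.001,0,-1],
    [0,0,0,0,-1],
  ],
)

```text
t: 20.8
ee_pos: [545.7, -160.7, 194.7]
orientation: [2.021, 2.405, 0.0]
ft_force: [-1.3, 0.5, 4.9]
width: 36.0
```

Emit:
send_rows(
  rows=[
    [0,0,0.001,0,-1],
    [0,0,0,0,-1],
  ],
)

```text
t: 21.0
ee_pos: [545.7, -160.7, 193.7]
orientation: [2.021, 2.405, 0.0]
ft_force: [-2.1, -0.1, 5.4]
width: 36.3
```

Emit:
send_rows(
  rows=[
    [0,0,0,0.05,-1],
    [0,0,0,0.05,-1],
    [0,0,0,0.05,-1],
  ],
)

```text
t: 21.3
ee_pos: [546.3, -160.9, 194.1]
orientation: [2.197, 2.243, 0.001]
ft_force: [0.3, -0.1, 5.2]
width: 36.4
```

Emit:
send_rows(
  rows=[
    [0,0,0,0.05,-1],
    [0,0,0,0.05,-1],
    [0,0,0,0.05,-1],
  ],
)

```text
t: 21.6
ee_pos: [545.5, -160.6, 192.8]
orientation: [-2.359, -2.074, 0.0]
ft_force: [0.4, -0.4, -2.1]
width: 36.2
```

Emit:
send_rows(
  rows=[
    [0,0,0,0,-1],
    [0,0,0,0,-1],
  ],
)

```text
t: 21.8
ee_pos: [545.4, -160.6, 192.9]
orientation: [-2.356, -2.078, 0.001]
ft_force: [1.7, -0.0, -7.9]
width: 36.5
```

```bash
python3 -c "
from h import *
o=state();print(o['ft_force'],o['moment'])
go(545.2,-160.5,131.5,None,-1)"
```

```text
[ 1.702729   -0.01222203 -7.86463261] [-0.20124116 -0.46886172  0.51428805]
heading -7.16 tilt [-0.0004 -0.0001] world delta [-0.2  0.1 -0.4]
total tool shift m [ 0.0001 -0.0002  0.0004] turn rad 0.0 rows 1
[0.0001, -0.0002, 0.0004, 0.0, -1]
```

Emit:
send_rows(
  rows=[
    [0,0,0,-0.03,-1],
    [0,0,0,0,-1],
  ],
)

```text
t: 22.0
ee_pos: [545.4, -160.6, 193.5]
orientation: [-2.325, -2.113, 0.0]
ft_force: [1.4, -0.2, -5.4]
width: 36.0
```

```bash
python3 -c "
from h import *
o=state();print(o['ft_force'],o['moment'],o['ee_pos'])"
```

```text
[ 1.44645382 -0.23298496 -5.41256   ] [-0.0587584  -0.1868762   0.11254807] [ 545.44432998 -160.64692627  193.47698363]
```

Torque nearly gone: the cross has snapped in. Now ease down to home.

Emit:
send_rows(
  rows=[
    [0,0,0.0005,-0.01,-1],
    [0,0,0.0005,0,-1],
    [0,0,0,0,-1],
  ],
)

```text
t: 22.3
ee_pos: [545.4, -160.7, 192.8]
orientation: [-2.316, -2.122, -0.0]
ft_force: [-0.2, -0.5, -3.6]
width: 36.3
```

```bash
python3 -c "
from h import *
o=state();print(o['ft_force'],o['moment'],o['ee_pos'])"
```

```text
[-0.24146221 -0.45125811 -3.58500105] [-0.13658019 -0.01346858  0.0221049 ] [ 545.40419939 -160.65783388  192.75676291]
```

Free weight only (-3.6 N), z still dropping. A bit further until it touches the seat.

Emit:
send_rows(
  rows=[
    [0,0,0.0005,0,-1],
    [0,0,0.0005,0,-1],
    [0,0,0,0,-1],
  ],
)

```text
t: 22.6
ee_pos: [545.6, -160.7, 192.6]
orientation: [2.316, 2.122, 0.0]
ft_force: [-1.8, 1.8, 7.1]
width: 36.1
```

Emit:
send_rows(
  rows=[
    [0,0,0.0005,0,-1],
    [0,0,0,0,-1],
    [0,0,0,0,-1],
  ],
)

```text
t: 22.9
ee_pos: [545.6, -160.7, 192.6]
orientation: [2.316, 2.122, 0.0]
ft_force: [-3.7, 1.5, 10.4]
width: 36.1
```

Emit:
send_rows(
  rows=[
    [0,0,-0.0005,0,-1],
    [0,0,0,0,-0.5],
    [0,0,0,0,0],
    [0,0,0,0,1],
    [0,0,0,0,1],
  ],
)

```text
t: 23.4
ee_pos: [545.6, -160.7, 191.6]
orientation: [2.316, 2.123, 0.0]
ft_force: [-0.0, 0.6, -0.1]
width: 56.8
```

Emit:
send_rows(
  rows=[
    [0,0,0,0,1],
    [0,0,-0.02,0,1],
    [0,0,-0.04,0,1],
    [0,0,-0.04,0,1],
    [0,0,-0.03,0,1],
  ],
)

```text
t: 23.9
ee_pos: [545.9, -160.8, 323.9]
orientation: [2.315, 2.122, 0.001]
ft_force: [0.9, 0.1, -0.2]
width: 87.6
```

Emit:
send_rows(
  rows=[
    [0.02,0,-0.02,0,1],
    [0,0,0,0,1],
    [0,0,0,0,1],
    [0,0,0,0,1],
  ],
)

```text
t: 24.3
ee_pos: [546.6, -140.9, 340.2]
orientation: [-2.314, -2.122, 0.002]
ft_force: [-0.0, 0.1, -0.3]
width: 87.8
```

```bash
python3 seat.py f1; python3 - <<'E'
from h import *
from workcell import get_image
Q=fpts(load("f1w.npz"));r=np.hypot(Q[...,0]-545.3,Q[...,1]+160.4)
for nm,z,R_ in (("top",142,25),("flange",108,36)):
    q=Q[(r<R_)&(abs(Q[...,2]-z)<5)]; h=cv2.minEnclosingCircle(cv2.convexHull(q[:,:2].astype(np.float32)));print(nm,len(q),np.median(q[:,2]),h)
q=Q[(r<40)&(abs(Q[...,2]-90)<3.)];print("disc",len(q), np.median(q[:,2]) if len(q) else 0)
s=load("f1s.npz");S=pts(s)
for nm,x,y in(("B",494,398),):
    q=S[(np.hypot(S[...,0]-x,S[...,1]-y)<25)&(S[...,2]>115)];print(nm,len(q),np.percentile(q[:,2],90),q.mean(0))
t=get_image("top");cv2.imwrite("pics/f1t.png",cv2.resize(t["color"][90:300,60:370],None,fx=2.5,fy=2.5));print(state()["t"],state()["ft_force"],state()["width"])
E
```

```text
seat 149 [ 547.3 -137.1   89.7] [ 546.  -143.    90.3] [59.9 27.7  7.5] ((545.966796875, -154.65394592285156), 29.96169090270996)
24.4 [ 0.38174069 -0.19966625 -0.12253874]
top 773 141.45910084877278 ((545.6461791992188, -160.18650817871094), 17.934070587158203)
flange 1068 107.82382421668134 ((545.835205078125, -160.32717895507812), 30.007387161254883)
disc 137 89.46438156490247
B 93 136.4757044701271 [494.43990608 386.93705979 128.52354988]
24.45 [0.93326977 0.73947676 0.14103619] 88.14096218958261
```

View pics/f1s.png

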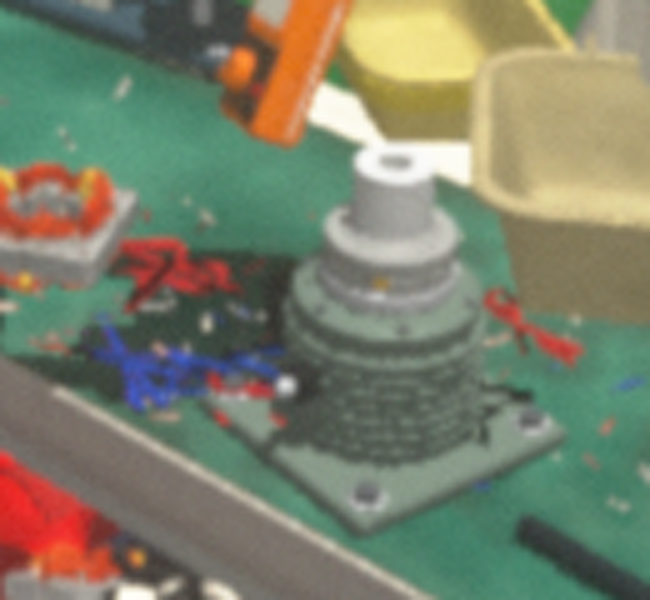

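View pics/f1t.png

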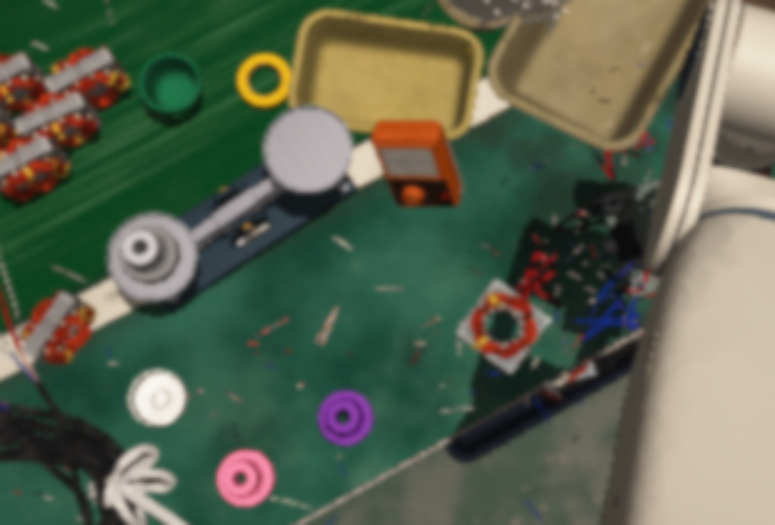

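The hub sits home on the spindle: top at 141.5 mm, and a brass arm shows in its slot at (380,283) in the side crop. Hub B stands on the left pan at (148,250) in the top crop. Handing in.

```bash
python3 -c "
from workcell import ctrl
print(ctrl.close_job())"
```

```text
the job is handed in; nothing more can be done
None
```

I weighed both hubs, left the lighter one on the balance, fitted the heavier one on the spindle, and handed the job in at about 24.5 s of the 61 s; no verdict was reported.

- **Weighing:** I stood one hub on each pan and let go. The beam came to rest with the right pan at 86 mm and the left at 110 mm, unchanged over 1 s. The right hub, which I called A, is therefore the heavier. The pictures don't show which one the scene calls hub_a.
- **Fitting:** I put A over the stud and pressed it with about 9 N. The cross snapped in after about 0.3 rad of turning. It then overshot slightly (about 0.5 N m of torque, which may have slipped the spindle brake a little), so I turned it back 0.04 rad. I set it down with about 14 N at most and let go.
- **Last checks:**
  - A's top is at 141.5 mm, where 142 is fully home.
  - A is about 0.5 mm off the axis, against a limit of 3 mm.
  - A brass arm shows in one of its slots.
  - B stands on the left pan, which is down at 86 mm.
  - The gripper is open and well clear.
- **Not checked:**
  - I did not measure the bystanders' final positions. The end cap, cup and tape look untouched in the last top picture, and I never went near the marker.
  - The forces come from the wrist sensor, which varied by about 1 N.

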